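# Serve the mini pizza with the turner

## Robot

A 6-joint arm with a two-finger parallel gripper is mounted at the origin on a cart in front of the work surface, level with it; the furniture and walls round the work are solid. World frame = base frame: x ahead of the robot, y to its left, z up, the work surface at z = 0. Lengths are in m, angles in rad, forces in N, time in s.
With the tool pointing down it reaches from about 0.375 to 0.75 m from the base axis. Payload 9 kg.
Tool frame: the origin (TCP) lies where the fingers leave the gripper's body, on its centre line; the fingertips stand 73 mm ahead of it and the grasp point (between the pads) lies 54 mm ahead of it; z points along the fingers, y is the line along which they close (so a half turn about z gives the same grasp; the last joint's range is limited). The gripper opens to 85 mm and grips with 20 to 120 N. Pads are 22 mm wide; open, the fingers measure 114 mm over their backs; the gripper's body (76 mm by 85 mm) begins 54 mm behind the grasp point. The pads swing forward as they close: fully open they stand 13 mm farther back than shut.
Start: joints at [0.979, 0.104, 0.097, 1.564, 0, 1.353], TCP at [0.219, 0.559, 0.304] pointing down, gripper open.
Joint ranges: [-2.99, 2.99], [-0.84, 1.86], [-1.1, 1.16], [-1.84, 2.11], [-1.51, 1.56], [-3.14, 3.14]. Speed limits (rad/s): [2.22, 2.22, 2.57, 3.14, 3.14, 3.14].

## Interface

Orientations are given as a rotation vector (axis times angle).
In Python, from workcell import r gives the robot as it stands. The module is installed in compiled form; this text tells all that it offers.
- The arm moves only by the shell command python3 -m inch 'ROWS' [OPENING] [FORCE]. ROWS is JSON, one flat list of numbers, 4 for each row, row after row: the shift along the tool's x, y, z in m, then the turn about the tool's z in rad. A call has 1 to 8 rows; each row shifts and turns the commanded pose from where the row before left it, along the tool's axes as they then stand; what a row does not reach is not made up. A row lasts 1/8 s, in which the tool goes at most 62.5 mm and 10.7 degrees, less where a joint would pass 70% of its speed; a pose out of reach is approached as far as the arm can. A call with a gripper value outside its range is refused whole. OPENING is the finger opening in m, from 0 to 0.0854, set as the call begins (- or left out, the last holds). The fingers move at their own pace and stop on an object; FORCE is the grip in N (left out, the last holds). Time passes only in rows, so rows that do not move let the fingers close. It gives the time, the measured TCP pose, the force, the opening and the grip force at its end, in the units of the state.
- r.observe(): the state, without advancing time (a new reading comes with each control period).
- r.snapshot(name): name is "scene" or "top" or "wrist"; returns the picture (480x640x3 uint8, red, green, blue); there is no depth.
- r.get_calibration(name): a dict with "fx", "fy", "cx", "cy" (pixels), "pose" (4x4, takes a point from camera to world coordinates). Camera axes: x right, y up, looking along -z (the intrinsics and any distortion apply to the point x, -y, -z); pixel columns grow to the right and rows downward; lengths in m; the calibration is good to about 2 mm. A picture is of the moment at which its call begins: read the wrist's pose just before it. get_calibration takes no time and is no camera call; for the wrist camera it gives the pose at the moment of the call.
- r.job_done(): hands the job in; it is judged then, once.
The state is a dict: "time_s": time; "joints": joint angles; "joint_vel": joint speeds; "effort": joint torques, N m; "eef_pos": TCP position; "tcp_rot": TCP orientation; "contact_force": force on the tool from outside, world axes, zero at the start; "moment": the same for the moment, N m; "finger_gap": finger opening in m; "gripper_force": force on a finger pad.
Only numpy, scipy, OpenCV 4.12 (cv2) and the standard library are available. Lean on these libraries where they do the work, as an engineer would, in place of code of your own. Each camera call takes 0.05 s, during which the arm holds its last target. There are 200 camera calls.

## Task

Lift the blue kettle off the wooden serving stand by its handle and set it upright on the worktop beside it. Then take the turner, slide its blade under the mini pizza through the open lane of the wire rack, carry the pizza level to the freed stand and leave it lying flat and centred across the two raised strips, without touching it with the gripper. Draw the turner out, lay it flat on the worktop or on its white board and let go; keep the kettle upright throughout, do not drop the pizza, and leave the jar, apple and tin alone.

Things in the scene. Friction and masses are not known exactly. Their poses are not given: they have to be found in the camera images.
- kettle: blue stovetop kettle, 0.6 kg, body 140 mm across and 92 mm high, steel lid knob up to 106 mm, short spout reaching 103 mm from the middle along its +x; origin at the centre of its underside. It starts on the stand's strips. Over its middle stands a fixed handle arch; the black top bar runs along the kettle's x, 80 mm long, 16 mm wide, 18 mm high
- kettle_grip (a point): centre of the black top bar of the kettle's handle, 150 mm above the kettle's underside, 35 mm free below the bar; grip across the kettle's y; axes as the kettle's
- stand: fixed wooden serving stand: board 150 x 150 mm, 12 mm thick, with two dark strips 18 mm wide running along its x at y = +-55 mm, strip tops 40 mm above the worktop; between them an open lane 92 mm wide and 28 mm high along x. Origin at the centre of its underside. The lane is open at both ends
- rack: fixed steel wire rack 146 x 156 mm, top 40 mm above the worktop; three wires each side run along its x at y = +-49, 62, 75 mm; between the inner wires an open lane 92 mm wide along x, free from 7 mm above the worktop up to the pizza's underside, open at both ends (-x end faces the middle of the worktop). Origin at the centre of its foot plane
- pizza: crisp mini pizza, rigid disc 130 mm across, 15 mm thick, 0.1 kg, lying across the inner wires of the rack; origin at the centre of its underside, z up
- turner: black slotted turner, blue handle, 312 mm long, 80 g, lying on the white board; origin at mid-length at its underside, x towards the blade, z up. Blade 76 mm wide, x = 70 to 156 mm; a disc on it bears at 7 to 9 mm height. Shaft 10 mm wide, 27 mm high at x = 35, so a disc must stay beyond x = 66; handle 24 mm wide, x = -156 to -35, 23 mm high. Mass centre x = -13
- turner_grip (a point): point on the turner's shaft to grip across its y: x = 10 mm, 17 mm above the turner's underside; axes as the turner's
- jar_honey: glass honey jar, 71 mm across, 110 mm high, bystander; origin at the centre of its underside
- apple_2: red apple, 80 mm across, 69 mm high, bystander; origin at its underside
- tin_2: low food tin, 76 mm across, 58 mm high, bystander; origin at the centre of its underside
- board: fixed thin white board lying on the worktop under the turner, 330 mm along its x, 100 mm along its y, 8 mm thick; origin at the centre of its underside

How it is judged:
By the outcome, as a careful person would: the job done as asked, in the order asked, and still so for the second after the job is handed in, with the robot touching nothing.
It also fails if it takes over 72 s, if anything falls off the work surface, if the arm or the gripper's body presses on something with over 40 N, if the wrist force passes 120 N, or if a joint passes its speed limit or range.

## Working session

There is one attempt and no reset: what is moved stays moved. The work goes in short steps, Python scripts to look and compute and a shell command to move; the robot and the scene stay as the last step left them, time stands still between calls to the robot, and variables do not carry over. Pictures are saved under pics/ and viewed, at most 10 in all, crops included, and the job is handed in when it is done.

```bash
mkdir -p pics; cat > h.py <<'E'
import numpy as np,cv2
from scipy.spatial.transform import Rotation as R
from workcell import r
def snap(n,f):
    im=r.snapshot(n); cv2.imwrite('pics/'+f,im[:,:,::-1]); return im
def ray(c,u,v):
    P=np.array(c['pose']); d=np.array([(u-c['cx'])/c['fx'],-(v-c['cy'])/c['fy'],-1]); return P[:3,3],P[:3,:3]@d
def onz(c,u,v,z):
    o,d=ray(c,u,v); return o+d*(z-o[2])/d[2]
def proj(c,p):
    P=np.array(c['pose']); q=P[:3,:3].T@(np.array(p)-P[:3,3]); return c['cx']+c['fx']*q[0]/-q[2], c['cy']-c['fy']*q[1]/-q[2]
E
python3 - <<'E'
from h import *
np.set_printoptions(precision=4,suppress=True)
for n in ('top','scene'):
    snap(n,n+'0.png'); c=r.get_calibration(n); print(n,c)
s=r.observe(); print(s['time_s'],s['eef_pos'],s['tcp_rot'],R.from_rotvec(s['tcp_rot']).as_matrix(),s['finger_gap'])
E
```

```text
top {'fx': 485.8067378561253, 'fy': 485.8067378561253, 'cx': 318.7997920913182, 'cy': 239.74353150524135, 'pose': array([[ 0.0225,  0.9991, -0.0351,  0.488 ],
       [-0.9995,  0.0216, -0.0242,  0.0048],
       [-0.0234,  0.0356,  0.9991,  1.3576],
       [ 0.    ,  0.    ,  0.    ,  1.    ]])}
scene {'fx': 584.5601136723274, 'fy': 584.5601136723274, 'cx': 316.74513769706573, 'cy': 240.41143740811762, 'pose': array([[ 0.7397,  0.5005, -0.4498, -0.1531],
       [-0.6726,  0.5317, -0.5146, -0.7419],
       [-0.0184,  0.6832,  0.73  ,  1.257 ],
       [ 0.    ,  0.    ,  0.    ,  1.    ]])}
0.1 [0.219  0.5584 0.3032] [-0.5836 -3.0864  0.0017] [[-0.931   0.3651 -0.0006]
 [ 0.3651  0.931  -0.001 ]
 [ 0.0003 -0.0011 -1.    ]] 0.08528977460130419
```

View pics/top0.png

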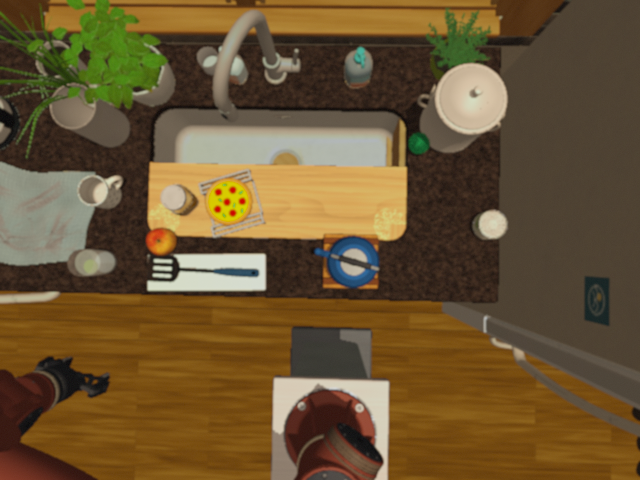

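View pics/scene0.png

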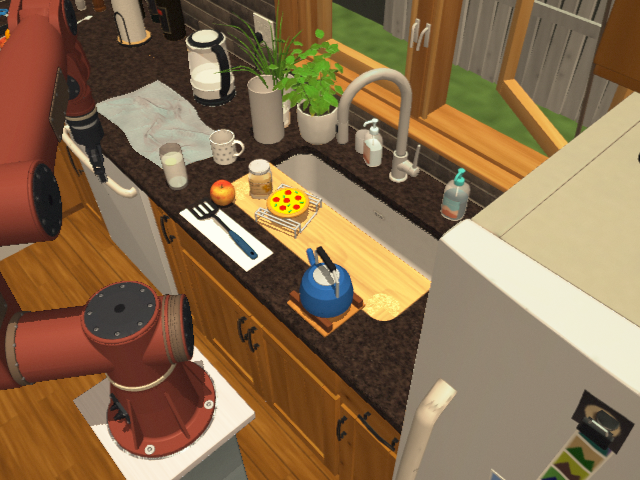

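The top view shows the kettle on its stand at (350,262) with the spout towards (320,252). The pizza is at (229,201) on the tilted rack, with the jar at (178,199). The turner is at about (205,271) with its blade to the left, and the apple is at (161,242). A white round item, probably the tin, is at (490,225). Next I'll crop in for exact measurements.

```bash
python3 - <<'E'
from h import *
np.set_printoptions(precision=3,suppress=True)
im=cv2.imread('pics/top0.png'); c=r.get_calibration('top')
hsv=cv2.cvtColor(im,cv2.COLOR_BGR2HSV)
def comp(m,box,z,n):
    x0,y0,x1,y1=box; k=np.zeros_like(m); k[y0:y1,x0:x1]=m[y0:y1,x0:x1]
    cs,_=cv2.findContours(k,cv2.RETR_EXTERNAL,cv2.CHAIN_APPROX_NONE)
    if not cs: print(n,'none');return
    b=max(cs,key=cv2.contourArea); rc=cv2.minAreaRect(b); bx=cv2.boxPoints(rc)
    print(n,'area',cv2.contourArea(b),'rect',rc); P=np.array([onz(c,u,v,z) for u,v in bx])[:,:2]
    print('  centre',onz(c,*rc[0],z),'edges',[(round(np.linalg.norm(P[(i+1)%4]-P[i]),3),round(np.degrees(np.arctan2(*(P[(i+1)%4]-P[i])[::-1])),1)) for i in (0,1)])
I=lambda lo,hi:cv2.inRange(hsv,np.array(lo),np.array(hi))
comp(I((20,150,150),(35,255,255))|I((0,170,120),(10,255,255))|I((170,170,120),(180,255,255)),(200,170,260,230),.055,'pizza')
comp(I((0,0,200),(180,40,255)),(140,250,272,295),.008,'board')
comp(I((95,80,40),(125,255,140)),(205,260,265,282),.03,'thandle')
comp(I((0,0,0),(180,255,90)),(149,256,182,284),.012,'blade')
comp(I((100,80,60),(125,255,255)),(300,230,385,295),.09,'kettle')
comp(I((5,90,60),(25,255,255)),(320,232,382,294),.02,'stand')
comp(I((0,0,150),(180,60,255)),(470,205,512,245),.058,'tin')
for u,v in [(350,262),(229,201),(437,203),(490,225),(178,199)]: print(u,v,onz(c,u,v,0)[:2])
a=cv2.resize(im[165:295,145:275],None,fx=4.5,fy=4.5,interpolation=cv2.INTER_CUBIC); cv2.imwrite('pics/c1.png',a)
b=cv2.resize(im[215:305,305:395],None,fx=6.5,fy=6.5,interpolation=cv2.INTER_CUBIC); cv2.imwrite('pics/c2.png',b)
E
```

```text
pizza area 1418.0 rect ((227.5, 201.0), (42.0, 43.0), 90.0)
  centre [0.633 0.286 0.055] edges [(np.float64(0.117), np.float64(-88.9)), (np.float64(0.114), np.float64(-178.4))]
board area 2425.0 rect ((206.0, 272.0), (34.0, 116.0), 90.0)
  centre [0.439 0.35  0.008] edges [(np.float64(0.326), np.float64(-88.7)), (np.float64(0.094), np.float64(-178.5))]
thandle area 171.5 rect ((235.5268096923828, 271.9103088378906), (43.09186935424805, 5.585142135620117), 2.602562189102173)
  centre [0.441 0.263 0.03 ] edges [(np.float64(0.015), np.float64(-0.9)), (np.float64(0.119), np.float64(-91.3))]
blade area 657.0 rect ((165.0, 268.0), (24.0, 32.0), 90.0)
  centre [0.447 0.464 0.012] edges [(np.float64(0.09), np.float64(-88.7)), (np.float64(0.067), np.float64(-178.1))]
kettle area 1255.0 rect ((350.1400451660156, 258.5199890136719), (57.80000686645508, 50.00000762939453), 53.13010025024414)
  centre [ 0.485 -0.047  0.09 ] edges [(np.float64(0.131), np.float64(-51.9)), (np.float64(0.15), np.float64(-142.1))]
stand area 527.5 rect ((350.5, 241.5), (19.0, 61.0), 90.0)
  centre [ 0.532 -0.05   0.02 ] edges [(np.float64(0.168), np.float64(-88.8)), (np.float64(0.052), np.float64(-179.0))]
tin area 564.5 rect ((492.4389953613281, 224.45120239257812), (26.39313507080078, 27.497453689575195), 83.6598129272461)
  centre [ 0.584 -0.424  0.058] edges [(np.float64(0.073), np.float64(-82.4)), (np.float64(0.07), np.float64(-173.2))]
350 262 [ 0.475 -0.051]
229 201 [0.639 0.293]
437 203 [ 0.645 -0.29 ]
490 225 [ 0.587 -0.437]
178 199 [0.642 0.438]
```

View pics/c1.png

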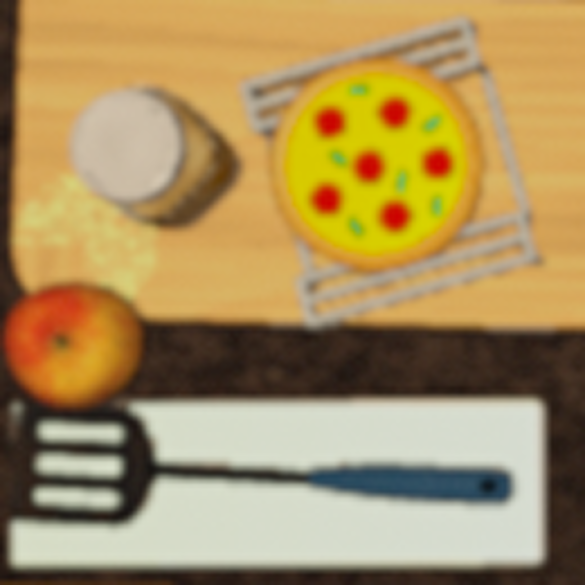

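View pics/c2.png

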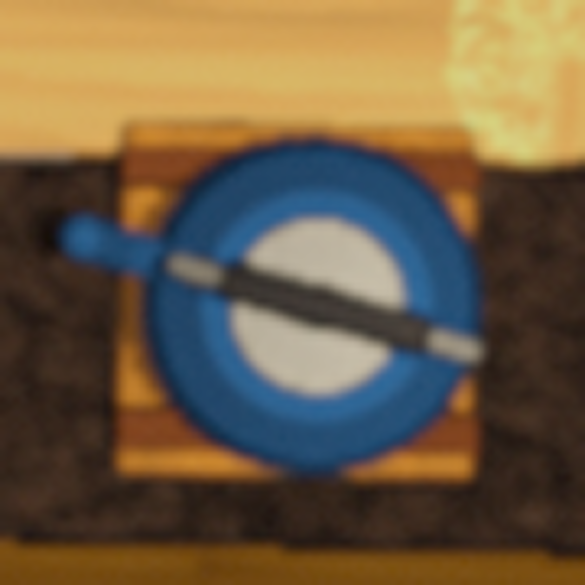

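The first crop shows the rack outline corners at about (247,88), (470,22), (535,258) and (312,322), and the pizza ring centred at (377,163). The turner runs from (20,462) to (512,486), with its shaft about 6 px above the midline, and the apple sits right beside the blade's upper edge. The second crop shows the stand square with corners (122,122) to (478,478) and the bar from (222,277) to (428,335).

```bash
python3 - <<'E'
from h import *
np.set_printoptions(precision=4,suppress=True)
c=r.get_calibration('top')
W1=lambda u,v,z:onz(c,145+(u+.5)/4.5-.5,165+(v+.5)/4.5-.5,z)[:2]
W2=lambda u,v,z:onz(c,305+(u+.5)/6.5-.5,215+(v+.5)/6.5-.5,z)[:2]
def seg(n,a,b): d=b-a; print(n,'mid',(a+b)/2,'len %.3f ang %.1f'%(np.hypot(*d),np.degrees(np.arctan2(d[1],d[0]))))
q=[W1(*p,.04) for p in ((247,88),(470,22),(535,258),(312,322))]
print('rack c',np.mean(q,0)); seg('upper wire',q[1],q[0]); seg('lower wire',q[2],q[3]); seg('across',q[3],q[0])
print('pizza',W1(377,163,.053)); seg('pizza d',W1(272,163,.05),W1(482,163,.05))
t=[W1(*p,z) for p,z in (((512,486),.025),((312,477),.03),((152,466),.03),((16,463),.012))]
seg('turner',t[0],t[3]); seg('handle',t[0],t[1]); seg('shaft',t[1],t[2]); seg('blade width',W1(80,522,.014),W1(80,405,.014))
seg('apple (z.035)',W1(5,340,.035),W1(143,340,.035));print(W1(74,345,.035)); print('jar',W1(127,147,.11))
s=[W2(*p,.012) for p in ((122,122),(478,122),(478,478),(115,478))]; print('stand',np.mean(s,0)); seg('top',s[1],s[0]); seg('bot',s[2],s[3]); 
seg('s1',W2(125,168,.04),W2(475,168,.04)); seg('s2',W2(120,428,.04),W2(475,428,.04))
seg('bar',W2(428,335,.198),W2(222,277,.198)); print('body',W2(313,305,.06+.04))
s=r.observe(); print(s['eef_pos'])
E
```

```text
rack c [0.6298 0.2777]
upper wire mid [0.701  0.2996] len 0.142 ang 107.6
lower wire mid [0.5586 0.2558] len 0.141 ang 107.2
across mid [0.6087 0.3452] len 0.148 ang 17.3
pizza [0.6338 0.2836]
pizza d mid [0.6342 0.2843] len 0.127 ang -88.9
turner mid [0.4441 0.3564] len 0.311 ang 88.8
handle mid [0.4422 0.2619] len 0.122 ang 88.7
shaft mid [0.4458 0.3719] len 0.099 ang 87.4
blade width mid [0.4481 0.471 ] len 0.072 ang 2.0
apple (z.035) mid [0.5238 0.47  ] len 0.085 ang -88.8
[0.5208 0.4699]
jar [0.6339 0.4166]
stand [ 0.4792 -0.0513]
top mid [ 0.5548 -0.0505] len 0.151 ang 91.2
bot mid [ 0.4036 -0.0521] len 0.154 ang 91.4
s1 mid [ 0.5342 -0.0498] len 0.146 ang -88.8
s2 mid [ 0.4261 -0.0509] len 0.147 ang -88.6
bar mid [ 0.4783 -0.0534] len 0.078 ang 75.6
body [ 0.4778 -0.0536]
[0.219  0.5584 0.3032]
```

```bash
cat >> h.py <<'E'
def plan(x,y,z,th=None):
    s=r.observe(); M=R.from_rotvec(s['tcp_rot']).as_matrix(); p=np.array(s['eef_pos'])
    t=np.degrees(np.arctan2(M[1,0],M[0,0])); th=t if th is None else th
    a=np.radians(th); d=np.array([x,y,z])-p
    print('t %.1f now %s th %.1f gap %.4f F %s gf %.1f'%(s['time_s'],np.round(p,4),t,s['finger_gap'],np.round(s['contact_force'],1),s['gripper_force']))
    print('turn %.3f rad; tool shift now-axes %s after-turn %s'%(np.radians(t-th),np.round(M.T@d,4),np.round([np.cos(a)*d[0]+np.sin(a)*d[1],np.sin(a)*d[0]-np.cos(a)*d[1],-d[2]],4)))
E
python3 -m inch '[0,0,0,0.181,0,0,0,0.181,0,0,0,0.181,0,0,0,0.181,0,0,0,0.181,0,0,0,0.181,0,0,0,0.181,0,0,0,0.181]' 0.0854 60
python3 -c "
from h import *
plan(.4783,-.0534,.30,75.6)"
```

```text
time_s: 1.1
eef_pos: [0.219, 0.5585, 0.3034]
tcp_rot: [2.488, 1.918, -0.001]
contact_force: [-0.4, 0.5, -0.6]
finger_gap: 0.0854
gripper_force: 0.0
t 1.1 now [0.219  0.5585 0.3034] th 75.3 gap 0.0854 F [-0.4  0.5 -0.6] gf 0.0
turn -0.006 rad; tool shift now-axes [-0.5258  0.4063  0.0037] after-turn [-0.5282  0.4033  0.0034]
```

```bash
python3 -m inch '[-0.044,0.0337,0,0,-0.044,0.0337,0,0,-0.044,0.0337,0,0,-0.044,0.0337,0,0,-0.044,0.0337,0,0,-0.044,0.0337,0,0,-0.044,0.0337,0,0,-0.044,0.0337,0,0]' >/dev/null
python3 -m inch '[-0.044,0.0337,-0.02,0,-0.044,0.0337,-0.02,0,-0.044,0.0337,-0.01,0,-0.044,0.0337,0,-0.006,0,0,0,0]' >/dev/null
python3 -c "
from h import *
snap('wrist','w1.png'); plan(.4783,-.0534,.244,75.6); c=r.get_calibration('wrist'); print(c['pose'],c['fx']); print(proj(c,[.4783,-.0534,.199]))"
```

```text
t 2.8 now [ 0.4797 -0.0546  0.3531] th 75.8 gap 0.0852 F [-0.6  0.6 -0.1] gf 0.0
turn 0.003 rad; tool shift now-axes [ 0.0008 -0.0015  0.1091] after-turn [ 0.0008 -0.0017  0.1091]
[[ 0.96934261  0.23684741  0.06540793  0.49726236]
 [-0.24570931  0.93581934  0.25272335  0.00934097]
 [-0.00135314 -0.26104685  0.96532518  0.42329091]
 [ 0.          0.          0.          1.        ]] 372.8566072645638
(np.float64(318.0809202482768), np.float64(244.2041120849038))
```

View pics/w1.png

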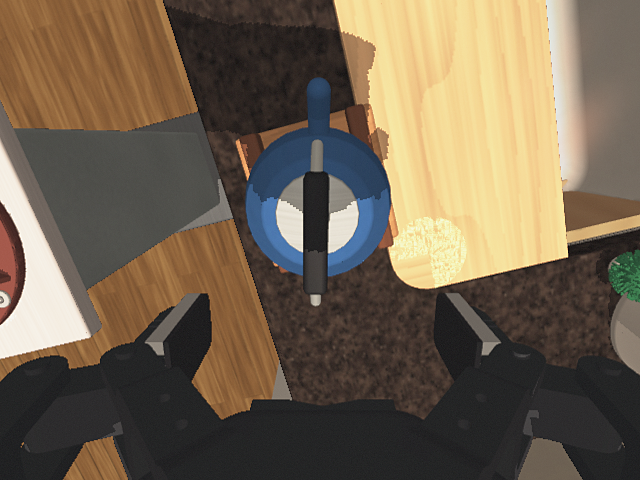

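```bash
python3 -c "
from h import *
c=r.get_calibration('wrist')
for uv in ((316,173),(316,290)): print(onz(c,*uv,.199), onz(c,*uv,.181))
for p in ((316,87),(318,200),(318,270)): print(onz(c,*p,.09+.04))
t=r.get_calibration('top')
for p in ((355-0.5+ -0,262),): print(onz(t,*p,.199))"
```

```text
[ 0.48807924 -0.01031037  0.199     ] [ 0.48734227 -0.01188745  0.181     ]
[ 0.46930651 -0.08301613  0.199     ] [ 0.46706297 -0.09042806  0.181     ]
[0.5009016  0.04424573 0.13      ]
[ 0.48148833 -0.03729044  0.13      ]
[ 0.46682405 -0.09441471  0.13      ]
[ 0.47749955 -0.05324978  0.199     ]
```

```bash
python3 -m inch '[0.004,-0.0015,0.03,0.003,0,0,0.03,0,0,0,0.025,0,0,0,0.018,0,0,0,0.006,0,0,0,0,0]' >/dev/null
python3 -m inch '[0,0,0,0,0,0,0,0,0,0,0,0,0,0,0,0,0,0,0,0,0,0,0,0]' 0 90
python3 -c "
from h import *
plan(.478,-.051,.244,75.6)"
```

```text
time_s: 4.28
eef_pos: [0.479, -0.0491, 0.2451]
tcp_rot: [-2.479, -1.929, 0.001]
contact_force: [-4.9, -0.4, 3.9]
finger_gap: 0.0142
gripper_force: 88.7
t 4.3 now [ 0.479  -0.0491  0.2451] th 75.8 gap 0.0142 F [-4.9 -0.4  3.9] gf 88.7
turn 0.003 rad; tool shift now-axes [-0.0021 -0.0005  0.0011] after-turn [-0.0021 -0.0004  0.0011]
```

```bash
python3 -m inch '[0,0,-0.004,0,0,0,-0.008,0,0,0,-0.014,0,0,0,-0.016,0,0,0,-0.01,0,0,0,-0.004,0,0,0,0,0]'
python3 -c "
from h import *
plan(.61,-.29,.30,75.6)"
```

```text
time_s: 5.15
eef_pos: [0.4793, -0.0491, 0.301]
tcp_rot: [2.479, 1.929, 0.0]
contact_force: [-0.5, 0.2, -6.2]
finger_gap: 0.0149
gripper_force: 87.9
t 5.2 now [ 0.4793 -0.0491  0.301 ] th 75.8 gap 0.0149 F [-0.5  0.2 -6.2] gf 87.9
turn 0.003 rad; tool shift now-axes [-0.2014  0.1859  0.001 ] after-turn [-0.2008  0.1865  0.001 ]
```

```bash
python3 -m inch '[-0.006,0.0056,0,0,-0.01,0.0093,0,0,-0.016,0.0149,0,0,-0.02,0.0186,0,0,-0.02,0.0186,0,0,-0.02,0.0186,0,0,-0.02,0.0186,0,0,-0.02,0.0186,0,0]' >/dev/null
python3 -m inch '[-0.02,0.0186,0,0,-0.018,0.0167,0,0,-0.014,0.013,0,0,-0.01,0.0093,0,0,-0.006,0.0056,0,0,0,0,0.01,0,0,0,0.02,0,0,0,0.02,0]' >/dev/null
python3 -m inch '[0,0,0.018,0,0,0,0.012,0,0,0,0.006,0,0,0,0.003,0,0,0,0.002,0,0,0,0,0]'
python3 -c "
from h import *
plan(.61,-.29,.204,75.6)"
```

```text
time_s: 7.9
eef_pos: [0.6105, -0.2887, 0.2102]
tcp_rot: [2.479, 1.929, 0.0]
contact_force: [0.4, 0.3, -5.6]
finger_gap: 0.0146
gripper_force: 87.9
t 7.9 now [ 0.6105 -0.2887  0.2102] th 75.8 gap 0.0146 F [ 0.4  0.3 -5.6] gf 87.9
turn 0.003 rad; tool shift now-axes [-0.0014 -0.0002  0.0062] after-turn [-0.0014 -0.0002  0.0062]
```

Lower in small steps to contact (expected at about z 0.205).

```bash
python3 -m inch '[0,0,0.002,0,0,0,0.0015,0,0,0,0.001,0,0,0,0,0]' | grep -E 'eef|contact'
python3 -m inch '[0,0,0.001,0,0,0,0,0]'| grep -E 'eef|contact'
```

```text
eef_pos: [0.6104, -0.2886, 0.2053]
contact_force: [-1.3, 0.4, -5.2]
eef_pos: [0.6105, -0.2886, 0.2051]
contact_force: [-2.4, 1.3, 0.7]
```

```bash
python3 -m inch '[0,0,0,0,0,0,0,0,0,0,0,0,0,0,0,0]' 0.0854 >/dev/null
python3 -m inch '[0,0,-0.01,0,0,0,-0.02,0,0,0,-0.03,0,0,0,-0.04,0,0,0,-0.03,0,0,0,0,0]'
python3 -c "
from h import *
snap('top','top1.png'); plan(.4441,.367,.20,88.5)
im=cv2.imread('pics/top1.png')[130:330,330:530]; cv2.imwrite('pics/c3.png',cv2.resize(im,None,fx=3,fy=3))"
```

```text
time_s: 9.9
eef_pos: [0.6112, -0.2891, 0.3393]
tcp_rot: [2.474, 1.926, 0.003]
contact_force: [0.1, 0.2, 0.8]
finger_gap: 0.085
gripper_force: 0.0
t 9.9 now [ 0.6109 -0.2889  0.3369] th 75.8 gap 0.0856 F [-0.7 -0.6  0.1] gf 0.0
turn -0.222 rad; tool shift now-axes [ 0.5951 -0.3231  0.1351] after-turn [ 0.6513 -0.1839  0.1369]
```

View pics/c3.png

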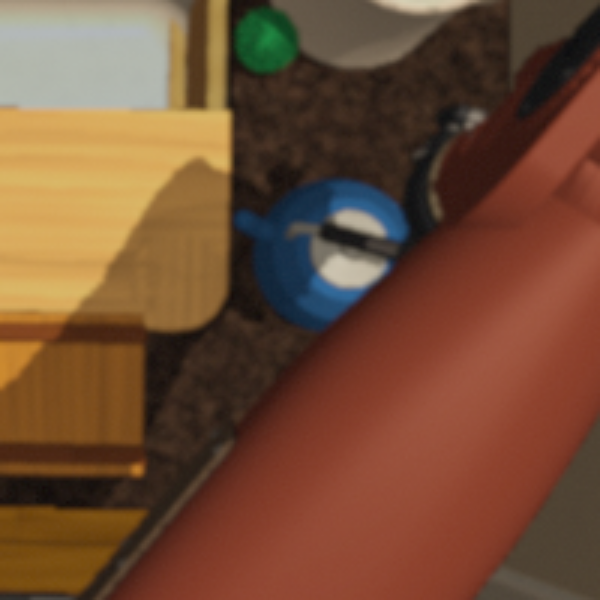

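The kettle stands upright on the dark worktop at about (330,250) in this crop, clear of the stand. Now to the turner.

```bash
python3 -m inch '[0,0,0,-0.111,0,0,0,-0.111,0.054,-0.0153,0,0,0.054,-0.0153,0,0,0.054,-0.0153,0,0,0.054,-0.0153,0,0,0.054,-0.0153,0,0,0.054,-0.0153,0,0]' >/dev/null
python3 -m inch '[0.054,-0.0153,0,0,0.054,-0.0153,0,0,0.054,-0.0153,0.02,0,0.054,-0.0153,0.02,0,0.054,-0.0153,0.02,0,0.054,-0.0153,0.02,0,0,0,0,0,0,0,0,0]' >/dev/null
python3 -c "
from h import *
snap('wrist','w2.png'); plan(.4441,.367,.09,88.5)
c=r.get_calibration('wrist');print(c['pose'],[proj(c,p) for p in ([.444,.356,.02],[.444,.2,.03],[.448,.51,.01])])
snap('top','top2.png')"
```

```text
t 12.0 now [0.444  0.3633 0.2545] th 88.5 gap 0.0856 F [ 0.3 -0.2  1.6] gf 0.0
turn -0.000 rad; tool shift now-axes [ 0.0038 -0.      0.1645] after-turn [0.0037 0.     0.1645]
[[ 9.99636221e-01  2.61156450e-02  6.73782799e-03  4.47008735e-01]
 [-2.69687616e-02  9.64778416e-01  2.61677843e-01  4.29243817e-01]
 [ 3.33374655e-04 -2.61764361e-01  9.65131757e-01  3.24667130e-01]
 [ 0.00000000e+00  0.00000000e+00  0.00000000e+00  1.00000000e+00]] [(np.float64(320.9790558246294), np.float64(226.05130598826273)), (np.float64(325.6595626040159), np.float64(392.7965044149911)), (np.float64(320.6240616456232), np.float64(25.2370110413911))]
```

View pics/w2.png

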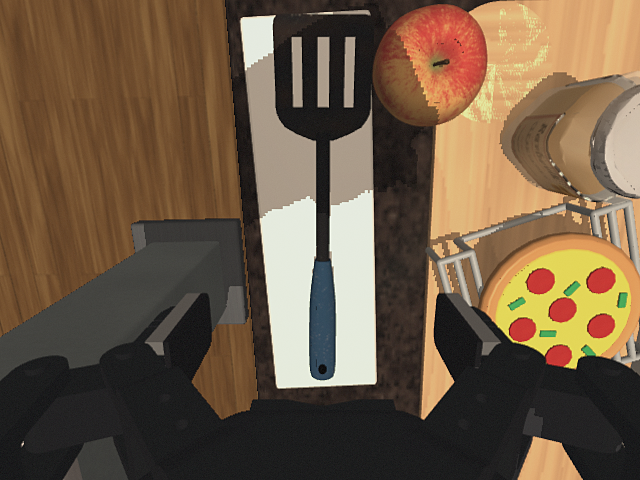

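The turner lies almost straight in the wrist view: tip at (323,14), shaft (323,200), handle end (322,380). The apple is almost beside the blade edge at (375,90).

```bash
python3 -c "
from h import *
c=r.get_calibration('wrist')
a=onz(c,322.5,14,.016);b=onz(c,322,381,.02);s=onz(c,322.5,145,.03);s2=onz(c,322.5,260,.03);h=onz(c,322,320,.031);j=onz(c,322.5,137,.013)
print(a,b,np.linalg.norm(a-b),(a+b)/2,s,s2,h,j); d=a-b; print(np.degrees(np.arctan2(d[1],d[0])))
print('apple edge/blade edge',onz(c,375,80,.035),onz(c,372,80,.014), onz(c,432,65,.035))
plan(.4465,.366,.0,88.5)"
```

```text
[0.45011602 0.51582507 0.016     ] [0.44106185 0.20503032 0.02      ] 0.31095233536589334 [0.44558893 0.3604277  0.018     ] [0.44751393 0.42215916 0.03      ] [0.44494529 0.32906761 0.03      ] [0.44300248 0.27446403 0.031     ] [0.44769766 0.42804313 0.013     ]
88.33131310714343
apple edge/blade edge [0.48673849 0.46688012 0.035     ] [0.4872652  0.46968709 0.014     ] [0.5274783  0.47575632 0.035     ]
t 12.1 now [0.4443 0.363  0.2548] th 88.4 gap 0.0854 F [-0.1  0.4 -0.1] gf 0.0
turn -0.001 rad; tool shift now-axes [0.003  0.002  0.2548] after-turn [0.003  0.0021 0.2548]
```

```bash
python3 -m inch '[0.006,0.002,0.05,0,0,0,0.05,0,0,0,0.04,0,0,0,0.02,0,0,0,0.009,0,0,0,0.003,0,0,0,0,0]' 0.06 > /dev/null
python3 -c "
from h import *
plan(.446,.369,.083,88.4)"
```

```text
t 12.9 now [0.4467 0.3702 0.0837] th 88.5 gap 0.0599 F [-0.5  1.  -0. ] gf 0.0
turn 0.002 rad; tool shift now-axes [-0.0012 -0.0007  0.0007] after-turn [-0.0012 -0.0007  0.0007]
```

```bash
python3 -m inch '[-0.001,0,0.0005,0,0,0,0,0,0,0,0,0,0,0,0,0,0,0,0,0,0,0,0,0]' 0 100
python3 -m inch '[0,0,-0.003,0,-0.002,0,-0.003,0,-0.01,-0.002,-0.004,0,-0.02,-0.004,-0.01,0,-0.03,-0.004,-0.02,0,-0.02,0,-0.02,0,0,0,0,0]'
python3 -c "
from h import *
plan(.446,.37,.083,88.4)"
```

```text
time_s: 13.68
eef_pos: [0.4462, 0.3691, 0.0825]
tcp_rot: [2.25, 2.192, 0.001]
contact_force: [-0.5, -0.3, 5.3]
finger_gap: 0.0087
gripper_force: 98.3
time_s: 14.55
eef_pos: [0.4346, 0.2863, 0.1436]
tcp_rot: [2.251, 2.189, 0.004]
contact_force: [0.5, 0.4, -0.8]
finger_gap: 0.0087
gripper_force: 97.8
t 14.6 now [0.4346 0.2863 0.1436] th 88.4 gap 0.0087 F [ 0.5  0.4 -0.8] gf 97.8
turn 0.000 rad; tool shift now-axes [0.0839 0.0089 0.0607] after-turn [0.084  0.0091 0.0606]
```

```bash
python3 -m inch '[0,0,-0.01,-0.04,0,0,-0.015,-0.08,0,0,-0.015,-0.09,0,0,-0.015,-0.08,0,0,-0.005,-0.041,0,0,0,0]' >/dev/null
python3 -c "
from h import *
plan(.7,.053,.2,107.4)"
```

```text
t 15.3 now [0.4336 0.2876 0.2015] th 107.5 gap 0.0086 F [-0.2  1.  -1. ] gf 97.7
turn 0.001 rad; tool shift now-axes [-0.3037  0.1836  0.0014] after-turn [-0.3035  0.184   0.0015]
```

```bash
python3 -m inch '[-0.012,0.0073,0,0,-0.024,0.0145,0,0,-0.034,0.0206,0,0,-0.042,0.0254,0,0,-0.042,0.0254,0,0,-0.042,0.0254,0,0,-0.038,0.023,0,0,-0.03,0.0182,0,0]' >/dev/null
python3 -m inch '[-0.022,0.0133,0.01,0,-0.012,0.0073,0.02,0,-0.006,0.0036,0.02,0,0,0,0.02,0,0,0,0.01,0,0,0,0,0,0,0,0,0]' >/dev/null
python3 -c "
from h import *
plan(.7,.053,.2,107.4)
snap('wrist','w3.png')
c=r.get_calibration('wrist');print(c['pose'])"
```

```text
t 17.2 now [0.7008 0.0528 0.123 ] th 107.5 gap 0.0085 F [ 1.   0.1 -0.7] gf 97.7
turn 0.002 rad; tool shift now-axes [ 0.0004 -0.0006 -0.077 ] after-turn [ 0.0004 -0.0007 -0.077 ]
[[ 0.95385806 -0.2893302  -0.0802673   0.68233963]
 [ 0.30025322  0.92062192  0.24960628  0.11566674]
 [ 0.0016772  -0.26218948  0.96501496  0.1932878 ]
 [ 0.          0.          0.          1.        ]]
```

View pics/w3.png

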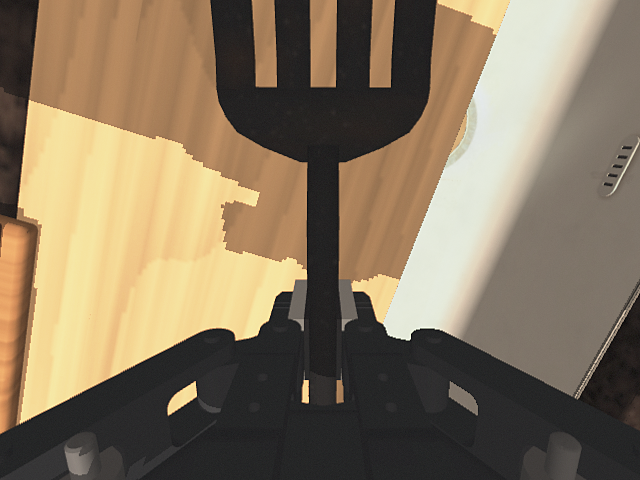

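The turner hangs straight in the gripper: shaft at (322,200), blade from 217 to 432 at row 90. The rack is out of view here, so I'll check blade against rack in the fixed cameras.

```bash
python3 -c "
from h import *
c=r.get_calibration('wrist'); print(c['cx'],c['cy'])
for u,v,z in ((322.5,180,.07),(324.5,90,.056),(324,130,.056)): 
  p=onz(c,u,v,z); s=np.array(r.observe()['eef_pos']); e=p-s; a=np.radians(107.5); print(p,'along',e[0]*np.cos(a)+e[1]*np.sin(a),'left',-e[0]*np.sin(a)+e[1]*np.cos(a))
t=snap('top','top3.png')[:,:,::-1]; s=snap('scene','scene3.png')[:,:,::-1]
A=cv2.resize(t[160:240,190:320],None,fx=6,fy=6,interpolation=cv2.INTER_CUBIC)[:, :780]
cv2.imwrite('pics/c4.png',A)
"
```

```text
322.32882014124016 236.77449402509114
[0.68683583 0.10225928 0.07      ] along 0.051528128104739564 left -0.0013717540972741967
[0.6787317  0.13038797 0.056     ] along 0.08079190014526025 left -0.002101173483248144
[0.68256236 0.11769643 0.056     ] along 0.06753585539715204 left -0.0019381199281152846
```

View pics/c4.png

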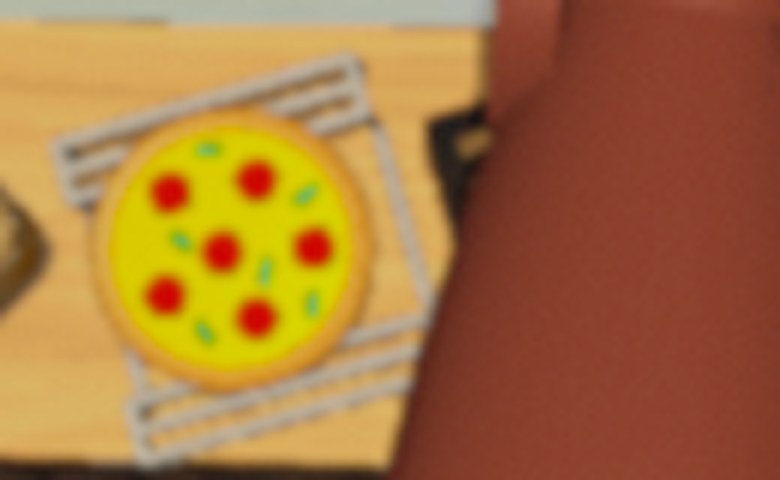

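The rack is clear here. The inner wires' near ends are at about (370,118) and (430,320), the far ends at about (80,200) and (137,405), and the pizza disc is centred at (232,247).

```bash
python3 -c "
from h import *
c=r.get_calibration('top')
W=lambda u,v,z:onz(c,190+(u+.5)/6-.5,160+(v+.5)/6-.5,z)[:2]
un,uf,ln,lf=[W(*p,.039) for p in ((370,118),(80,200),(430,320),(137,405))]
for a,b in ((un,uf),(ln,lf)): d=b-a; print(np.hypot(*d),np.degrees(np.arctan2(d[1],d[0])))
print('sep',np.linalg.norm(un-ln),np.linalg.norm(uf-lf),'near mid',(un+ln)/2,'far mid',(uf+lf)/2,'c',(un+ln+uf+lf)/4)
o=[W(*p,.039) for p in ((57,150),(352,65),(150,462))]; print('outer',o, np.linalg.norm(o[0]-o[1]),np.linalg.norm(o[0]-o[2]))
print('pizza',W(232,247,.052))
a=np.radians(107.4);u=np.array([np.cos(a),np.sin(a)]);n=np.array([-u[1],u[0]])
g=np.array([.7008,.0528])
for nm,P in (('rackc1',np.array([.6298,.2777])),('rackc2',(un+ln+uf+lf)/4),('pizza',W(232,247,.052))): print(nm,'ahead',(P-g)@u,'left',(P-g)@n)
# scene view: same
"
python3 - <<'E'
import cv2
i=cv2.imread('pics/scene3.png'); cv2.imwrite('pics/c5.png',cv2.resize(i[160:260,230:350],None,fx=5,fy=5,interpolation=cv2.INTER_CUBIC))
E
```

```text
0.13789321917276381 106.92174287005997
0.1391666016055866 107.36563727916625
sep 0.09657811717803014 0.09763957925949282 near mid [0.65001447 0.21047279] far mid [0.60917808 0.3428459 ] c [0.62959628 0.27665934]
outer [array([0.67853382, 0.36864967]), array([0.72009081, 0.23435235]), array([0.53671494, 0.32159602])] 0.14058006336753748 0.14942101252483003
pizza [0.63417229 0.2841851 ]
rackc1 ahead 0.23584054613349278 left 0.0004967891462616861
rackc2 ahead 0.2349084325822086 left 0.001002389742061964
pizza ahead 0.2407213984068933 left -0.0056147318644825675
```

View pics/c5.png

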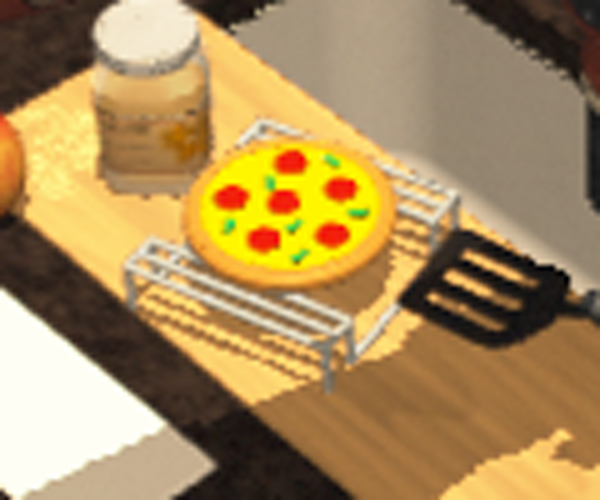

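The scene view shows the blade with tip corners at about (455,233) and (400,303), facing the open lane between the rack legs at (350,360) and (455,235).

```bash
python3 -c "
from h import *
c=r.get_calibration('scene')
W=lambda u,v,z:onz(c,230+(u+.5)/5-.5,160+(v+.5)/5-.5,z)[:2]
a=np.radians(107.4);u=np.array([np.cos(a),np.sin(a)]);n=np.array([-u[1],u[0]])
g=np.array([.7008,.0528])
for nm,p,z in (('tipR',(456,233),.054),('tipL',(399,304),.054),('rackFootR',(437,262),.0),('cross L',(353,361),.0),('wire inner R end',(427,218),.04),('inner L end',(352,323),.04),('outerR',(459,194),.04),('outerL',(325,345),.04),('midR',(444,206),.04),('midL',(340,334),.04),('pizza',(283,203),.055)):
  P=W(*p,z); print(nm,P,'ahead %.4f left %.4f'%((P-g)@u,(P-g)@n))
"
```

```text
tipR [0.69088505 0.20117066] ahead 0.1445 left -0.0349
tipL [0.62621041 0.17983469] ahead 0.1435 left 0.0332
rackFootR [0.70270937 0.2324584 ] ahead 0.1709 left -0.0555
cross L [0.60904314 0.20414021] ahead 0.1719 left 0.0423
wire inner R end [0.696837   0.23394343] ahead 0.1740 left -0.0504
inner L end [0.60473326 0.19772796] ahead 0.1670 left 0.0483
outerR [0.72540308 0.23633555] ahead 0.1678 left -0.0784
outerL [0.58143564 0.19495904] ahead 0.1713 left 0.0714
midR [0.71150606 0.23471614] ahead 0.1704 left -0.0646
midL [0.59368191 0.19573704] ahead 0.1684 left 0.0595
pizza [0.63209069 0.29136516] ahead 0.2482 left -0.0058
```

```bash
python3 -m inch '[0,0,0.01,0,0,0,0.012,0,0,0,0.0085,0,0,0,0,0]' | grep -E 'eef|cont'
python3 -m inch '[0.004,0,0,0,0.008,0,0,0,0.01,0,0,0,0.01,0,0,0,0.008,0,0,0,0,0,0,0]'
python3 -c "
from h import *
plan(.6651,.1675,.0925,107.4)
i=snap('scene','scene4.png')[:,:,::-1]; cv2.imwrite('pics/c6.png',cv2.resize(i[160:260,230:350],None,fx=5,fy=5,interpolation=cv2.INTER_CUBIC))"
```

```text
eef_pos: [0.6997, 0.0526, 0.0898]
contact_force: [-0.5, 0.3, -0.3]
time_s: 18.58
eef_pos: [0.6883, 0.0915, 0.0914]
tcp_rot: [-1.857, -2.534, -0.0]
contact_force: [0.4, 0.7, -1.2]
finger_gap: 0.0087
gripper_force: 97.8
t 18.6 now [0.6883 0.0915 0.0914] th 107.5 gap 0.0087 F [ 0.4  0.7 -1.2] gf 97.8
turn 0.002 rad; tool shift now-axes [ 0.0795  0.0008 -0.0011] after-turn [ 0.0795  0.0006 -0.0011]
```

View pics/c6.png

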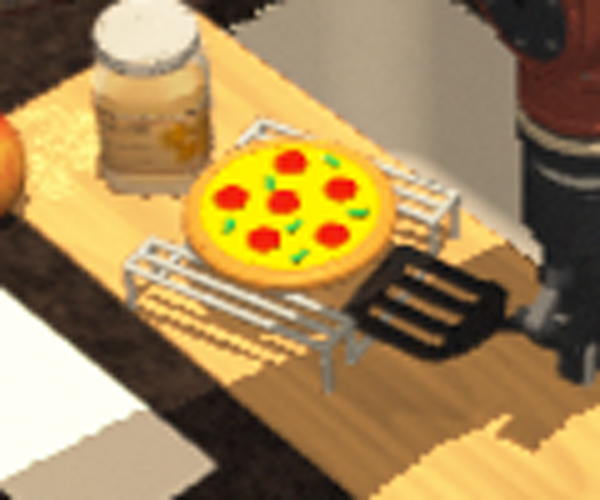

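The blade tip is entering the lane below the pizza without contact. I'll push on in steps.

```bash
python3 -m inch '[0.006,0,-0.001,0,0.01,0,0,0,0.01,0,0,0,0.01,0,0,0,0.004,0,0,0,0,0,0,0]' | grep -E 'eef|cont'
python3 -m inch '[0.006,0,0,0,0.01,0,0,0,0.01,0,0,0,0.01,0,0,0,0.004,0,0,0,0,0,0,0]'| grep -E 'eef|cont'
python3 -c "
from h import *
plan(.6651,.1675,.0925,107.4)
snap('wrist','w7.png');t=snap('top','top7.png')"
```

```text
eef_pos: [0.6764, 0.1292, 0.0924]
contact_force: [-0.4, 0.4, -0.5]
eef_pos: [0.6644, 0.1673, 0.0924]
contact_force: [-0.6, 0.9, -0.9]
t 20.1 now [0.6644 0.1673 0.0924] th 107.5 gap 0.0086 F [-0.6  0.9 -0.9] gf 97.8
turn 0.002 rad; tool shift now-axes [-0.      0.0007 -0.0001] after-turn [-0.      0.0007 -0.0001]
```

View pics/w7.png

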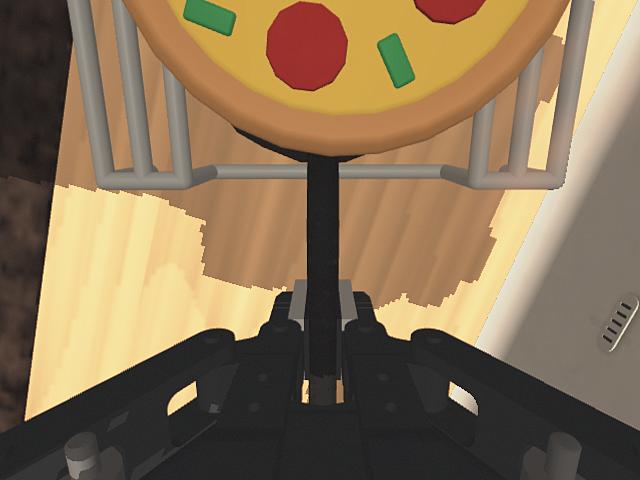

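The pizza's near rim bottom is at about (338,157) and the shaft at col 323. The inner wire ends are at cols 182 and 482, so the blade is inside the lane. I've now viewed 12 pictures, over the 10 allowed, so from here I'll measure numerically only.

```bash
python3 -c "
from h import *
c=r.get_calibration('wrist'); s=np.array(r.observe()['eef_pos']); a=np.radians(107.4)
def L(n,u,v,z):
  e=onz(c,u,v,z)-s; print(n,'along %.4f left %.4f'%(e[0]*np.cos(a)+e[1]*np.sin(a),-e[0]*np.sin(a)+e[1]*np.cos(a)))
L('rim bottom',338,157,.040);L('rim mid',340,150,.047);L('wireL',182,180,.038);L('wireR',482,180,.038);L('shaft',323,200,.04);L('blade root',330,160,.027)
im=cv2.imread('pics/top7.png');h=cv2.cvtColor(im,cv2.COLOR_BGR2HSV);t=r.get_calibration('top')
m=cv2.inRange(h,np.array((24,150,130)),np.array((34,255,255)));k=np.zeros_like(m);k[170:235,195:265]=m[170:235,195:265]
q=max(cv2.findContours(k,0,1)[0],key=cv2.contourArea);cc,rad=cv2.minEnclosingCircle(q);p=onz(t,*cc,.055);e=p-s
print('pizza top',p,rad,'along %.4f left %.4f'%(e[0]*np.cos(a)+e[1]*np.sin(a),-e[0]*np.sin(a)+e[1]*np.cos(a)))"
```

```text
rim bottom along 0.0590 left -0.0062
rim mid along 0.0615 left -0.0065
wireL along 0.0514 left 0.0455
wireR along 0.0515 left -0.0543
shaft along 0.0450 left -0.0014
blade root along 0.0573 left -0.0039
pizza top [0.62829527 0.32348174 0.055     ] 12.589778900146484 along 0.1604 left -0.0122
```

```bash
python3 -m inch '[0,0,-0.004,0,0,0,-0.004,0,0,0,-0.003,0,0,0,-0.002,0,0,0,-0.002,0,0,0,-0.002,0,0,0,-0.003,0,0,0,0,0]' | grep -E 'eef|cont'
python3 -m inch '[0,0,-0.003,0,0,0,-0.005,0,0,0,-0.008,0,0,0,-0.01,0,0,0,-0.01,0,0,0,-0.008,0,0,0,-0.004,0,0,0,0,0]'| grep -E 'eef|cont'
python3 -c "
from h import *
plan(.6651,.1675,.0925,107.4)
snap('wrist','w8.png')
im=cv2.imread('pics/w8.png').astype(int); a=cv2.imread('pics/w7.png').astype(int)
# crust boundary rows along some columns
h=cv2.cvtColor(im.astype('uint8'),cv2.COLOR_BGR2HSV)
for nm in ('w7','w8'):
  i=cv2.imread('pics/%s.png'%nm); print(nm,[(u,[tuple(map(int,i[v,u])) for v in range(145,175,5)]) for u in (290,360)])
  red=cv2.inRange(cv2.cvtColor(i,cv2.COLOR_BGR2HSV),np.array((0,150,100)),np.array((5,255,190)));red[200:]=0
  n,_,st,ce=cv2.connectedComponentsWithStats(red); print([(s.tolist(),np.round(c_,1).tolist()) for s,c_ in zip(st,ce) if 800<s[4]<20000])
"
```

```text
eef_pos: [0.6646, 0.167, 0.1127]
contact_force: [-0.7, 0.1, -1.9]
eef_pos: [0.6646, 0.167, 0.1607]
contact_force: [0.1, 0.4, -1.5]
t 22.2 now [0.6646 0.167  0.1607] th 107.5 gap 0.0086 F [ 0.1  0.4 -1.5] gf 97.6
turn 0.001 rad; tool shift now-axes [0.0004 0.0006 0.0682] after-turn [0.0004 0.0006 0.0682]
w7 [(290, [(62, 98, 143), (31, 32, 29), (33, 35, 34), (97, 138, 182), (115, 123, 128), (147, 156, 159)]), (360, [(63, 103, 150), (62, 99, 144), (27, 25, 26), (91, 131, 173), (114, 123, 128), (143, 153, 156)])]
[([415, 0, 69, 23, 1096], [448.7, 8.6]), ([266, 2, 81, 89, 5362], [306.3, 45.7])]
w8 [(290, [(37, 46, 58), (36, 38, 40), (32, 31, 36), (144, 153, 158), (93, 112, 130), (101, 144, 192)]), (360, [(64, 101, 147), (40, 58, 79), (23, 22, 21), (141, 150, 156), (88, 105, 121), (93, 133, 175)])]
[([399, 0, 71, 33, 1751], [433.5, 13.3]), ([273, 15, 71, 77, 4096], [307.9, 53.2])]
```

```bash
python3 -m inch '[0.001,-0.0032,0,0,0.0025,-0.008,0,0,0.004,-0.0125,0,0,0.005,-0.0158,0,0,0.006,-0.019,0,0,0.006,-0.019,0,0,0.006,-0.019,0,0,0.006,-0.019,0,0]' >/dev/null
python3 -m inch '[0.006,-0.019,0,0,0.005,-0.0158,0,0,0.004,-0.0125,0,0,0.0025,-0.008,0,0,0.001,-0.0032,0,0,0,0,0,0.01,0,0,0,0.02,0,0,0,0.03]' >/dev/null
python3 -m inch '[0,0,0,0.035,0,0,0,0.04,0,0,0,0.04,0,0,0,0.038,0,0,0,0.03,0,0,0,0.02,0,0,0,0.012,0,0,0,0.005]' >/dev/null
python3 -c "
from h import *
plan(.4818,-.175,.16,91.3)"
```

```text
t 25.3 now [0.482  0.1672 0.1604] th 91.4 gap 0.0086 F [ 0.4  0.2 -1.4] gf 97.7
turn 0.002 rad; tool shift now-axes [-0.342  -0.0087  0.0004] after-turn [-0.3421 -0.008   0.0004]
```

```bash
python3 -m inch '[-0.003,0,0,0,-0.007,0,0,0,-0.011,-0.0005,0,0,-0.015,-0.0005,0,0,-0.019,-0.0005,0,0,-0.022,-0.0005,0,0,-0.022,-0.0005,0,0,-0.022,-0.0005,0,0]' >/dev/null
python3 -m inch '[-0.022,-0.0005,0,0,-0.022,-0.0005,0,0,-0.022,-0.0005,0,0,-0.022,-0.0005,0,0,-0.022,-0.0005,0,0,-0.022,-0.0005,0,0,-0.021,-0.0005,0,0,-0.019,-0.0005,0,0]' >/dev/null
python3 -m inch '[-0.016,-0.0005,0,0,-0.012,0,0,0,-0.009,0,0,0,-0.006,0,0,0,-0.004,0,0,0,-0.002,0,0,0,0,0,0,0]' |grep cont
cat > w.py <<'E'
from h import *
import sys
plan(.4818,-.175,.16,91.3)
s=r.observe(); z0=s['eef_pos'][2]; zp=float(sys.argv[1]) if len(sys.argv)>1 else z0-.0745+.009+.015
for cam in ('top','scene'):
  c=r.get_calibration(cam); i=snap(cam,'m%s.png'%cam)[:,:,::-1]; h=cv2.cvtColor(np.ascontiguousarray(i),cv2.COLOR_BGR2HSV)
  m=cv2.inRange(h,np.array((24,150,110)),np.array((34,255,255)))
  # close over toppings, keep the biggest blob near the stand
  m=cv2.morphologyEx(m,cv2.MORPH_CLOSE,np.ones((7,7))); u,v=map(int,proj(c,[.479,-.051,.06])); k=np.zeros_like(m); k[v-60:v+60,u-60:u+60]=m[v-60:v+60,u-60:u+60]
  q=max(cv2.findContours(k,0,1)[0],key=cv2.contourArea); P=np.array([onz(c,*p[0],zp)[:2] for p in cv2.convexHull(q)],np.float32)
  cc,rad=cv2.minEnclosingCircle(P); print(cam,'area',cv2.contourArea(q),'pizza centre',np.round(cc,4),'rad %.4f'%rad, 'ellipse',cv2.fitEllipse(P.reshape(-1,1,2)*1000))
E
python3 w.py
```

```text
contact_force: [0.3, -0.1, -0.6]
t 28.1 now [ 0.4831 -0.1748  0.1604] th 91.4 gap 0.0088 F [ 0.3 -0.1 -0.6] gf 97.8
turn 0.002 rad; tool shift now-axes [-0.0002 -0.0013  0.0004] after-turn [-0.0002 -0.0013  0.0004]
top area 1050.5 pizza centre [ 0.4864 -0.0497] rad 0.0537 ellipse ((486.36663818359375, -49.43790817260742), (104.3299789428711, 104.6057357788086), 2.19010066986084)
scene area 277.0 pizza centre [ 0.4922 -0.0364] rad 0.0503 ellipse ((491.0918273925781, -37.86317443847656), (72.39888763427734, 98.78385925292969), 60.42723846435547)
```

```bash
python3 -m inch '[-0.001,-0.003,0.003,0,0,-0.002,0.006,0,0,0,0.01,0,0,0,0.01,0,0,0,0.008,0,0,0,0.005,0,0,0,0.002,0,0,0,0,0]' |grep -E 'eef|cont'
python3 w.py
```

```text
eef_pos: [0.4781, -0.1761, 0.1165]
contact_force: [-0.4, 0.0, -1.2]
t 29.2 now [ 0.4781 -0.1761  0.1165] th 91.4 gap 0.0085 F [-0.4  0.  -1.2] gf 97.8
turn 0.002 rad; tool shift now-axes [ 0.001   0.0037 -0.0435] after-turn [ 0.001   0.0037 -0.0435]
top area 985.0 pizza centre [ 0.4803 -0.0512] rad 0.0538 ellipse ((480.6145324707031, -50.88490295410156), (103.50303649902344, 105.57144927978516), 169.1707000732422)
scene area 258.5 pizza centre [ 0.4869 -0.0378] rad 0.0505 ellipse ((484.9289855957031, -40.869056701660156), (77.1253662109375, 99.65858459472656), 59.07783508300781)
```

```bash
python3 -m inch '[0,0,0.003,0,0,0,0.003,0,0,0,0.002,0,0,0,0.002,0,0,0,0.002,0,0,0,0.002,0,0,0,0.002,0,0,0,0,0]' |grep -E 'eef|cont'
python3 -m inch '[0,0,0.002,0,0,0,0.001,0,0,0,0,0]' |grep -E 'eef|cont'
python3 w.py .055
```

```text
eef_pos: [0.478, -0.176, 0.1002]
contact_force: [-0.8, 0.1, -0.4]
eef_pos: [0.478, -0.176, 0.0973]
contact_force: [-0.3, 0.1, -0.9]
t 30.7 now [ 0.478  -0.176   0.0973] th 91.4 gap 0.0082 F [-0.3  0.1 -0.9] gf 97.9
turn 0.002 rad; tool shift now-axes [ 0.0009  0.0038 -0.0627] after-turn [ 0.0009  0.0038 -0.0627]
top area 1062.5 pizza centre [ 0.4801 -0.0513] rad 0.0539 ellipse ((480.0679931640625, -50.96381378173828), (104.00911712646484, 105.52843475341797), 133.9548797607422)
scene area 276.5 pizza centre [ 0.4858 -0.0394] rad 0.0505 ellipse ((485.4272155761719, -39.90704345703125), (78.9248275756836, 99.60601806640625), 57.1395149230957)
```

```bash
python3 -m inch '[-0.002,0,0,0,-0.004,0,0,0,-0.004,0,0,0,-0.002,0,0,0,0,0,0,0]' |grep -E 'eef|cont'
python3 w.py .055
```

```text
eef_pos: [0.4784, -0.1882, 0.0974]
contact_force: [0.4, 0.2, -0.2]
t 31.4 now [ 0.4784 -0.1882  0.0974] th 91.4 gap 0.0086 F [ 0.4  0.2 -0.2] gf 97.9
turn 0.002 rad; tool shift now-axes [ 0.0132  0.0038 -0.0626] after-turn [ 0.0132  0.0037 -0.0626]
top area 987.0 pizza centre [ 0.4807 -0.051 ] rad 0.0545 ellipse ((480.1678771972656, -50.9504508972168), (104.62136840820312, 106.6249771118164), 80.7412338256836)
scene area 410.5 pizza centre [ 0.4837 -0.0447] rad 0.0526 ellipse ((485.71307373046875, -42.133216857910156), (81.61846923828125, 102.97351837158203), 51.04067611694336)
```

```bash
python3 -m inch '[-0.004,0,0,0,-0.01,0,0,0,-0.016,0,0,0,-0.018,0,0,0,-0.016,0,0,0,-0.012,0,0,0,-0.006,0,0,0,-0.002,0,0,0]' |grep -E 'eef|cont'
python3 -m inch '[0,0,-0.004,0,0,0,-0.01,0,0,0,-0.025,0,0,0,-0.03,0,0,0,-0.025,0,0,0,-0.012,0,0,0,0,0]' |grep -E 'eef|cont'
python3 w.py .055; python3 -c "
from h import *
plan(.44,.363,.2,90)"
```

```text
eef_pos: [0.4804, -0.2722, 0.0973]
contact_force: [-0.1, -0.3, -0.9]
eef_pos: [0.4808, -0.2722, 0.2042]
contact_force: [-0.2, -0.4, -1.1]
t 33.4 now [ 0.4808 -0.2722  0.2042] th 91.4 gap 0.0089 F [-0.2 -0.4 -1.1] gf 97.9
turn 0.003 rad; tool shift now-axes [0.0971 0.0034 0.0441] after-turn [0.0971 0.0032 0.0442]
top area 1226.0 pizza centre [ 0.4788 -0.0538] rad 0.0552 ellipse ((480.14703369140625, -52.32441329956055), (105.26166534423828, 111.10042572021484), 43.799381256103516)
scene area 790.0 pizza centre [ 0.4783 -0.0508] rad 0.0540 ellipse ((479.104736328125, -49.6981086730957), (103.10904693603516, 106.90530395507812), 57.77452850341797)
t 33.5 now [ 0.4802 -0.2717  0.2024] th 91.4 gap 0.0088 F [ 0.2  0.2 -1.5] gf 97.9
turn 0.025 rad; tool shift now-axes [ 0.6355 -0.0243  0.0031] after-turn [ 0.6347 -0.0402  0.0024]
```

```bash
python3 -m inch '[0,0,0,0.025,0.015,-0.0013,0,0,0.03,-0.002,0,0,0.045,-0.003,0,0,0.045,-0.003,0,0,0.045,-0.003,0,0,0.045,-0.003,0,0,0.045,-0.003,0,0]' >/dev/null
python3 -m inch '[0.045,-0.003,0,0,0.045,-0.003,0,0,0.045,-0.003,0,0,0.045,-0.003,0,0,0.045,-0.003,0,0,0.045,-0.003,0,0,0.04,-0.0025,0,0,0.03,-0.002,0,0]' >/dev/null
python3 -m inch '[0.015,-0.001,0,0,0.008,0,0,0,0,0,0,0,0,0,0,0]' >/dev/null
python3 -c "
from h import *
plan(.44,.363,.0835,90)"
```

```text
t 36.0 now [0.4389 0.3602 0.2034] th 89.9 gap 0.0087 F [-0.3 -0.  -0.4] gf 97.9
turn -0.001 rad; tool shift now-axes [0.0028 0.0011 0.1199] after-turn [0.0028 0.0011 0.1199]
```

```bash
python3 -m inch '[0.002,0,0.02,0,0,0,0.03,0,0,0,0.03,0,0,0,0.02,0,0,0,0.01,0,0,0,0.004,0,0,0,0,0]' |grep -E 'eef|cont'
python3 -m inch '[0,0,0.002,0,0,0,0.002,0,0,0,0.001,0,0,0,0,0]' |grep -E 'eef|cont'
```

```text
eef_pos: [0.4391, 0.3631, 0.09]
contact_force: [-0.1, 0.0, -0.3]
eef_pos: [0.4387, 0.363, 0.0844]
contact_force: [-0.4, -0.6, -0.9]
```

```bash
python3 -m inch '[0,0,0.001,0,0,0,0.001,0,0,0,0,0]' |grep -E 'eef|cont'
python3 -m inch '[0,0,0,0,0,0,0,0,0,0,0,0]' 0.05 |grep -E 'eef|cont|gap'
python3 -m inch '[0,0,-0.01,0,0,0,-0.03,0,0,0,-0.05,0,0,0,-0.06,0,-0.05,0,-0.04,0,0,0,0,0,0,0,0,0]' |grep -E 'eef|cont|gap'
python3 -c "
from h import *
np.set_printoptions(precision=3,suppress=True)
c=r.get_calibration('wrist'); i=snap('wrist','w9.png')[:,:,::-1]; h=cv2.cvtColor(np.ascontiguousarray(i),cv2.COLOR_BGR2HSV)
m=cv2.inRange(h,np.array((95,80,30)),np.array((120,255,160))); m[:, :200]=0;m[:,450:]=0
q=max(cv2.findContours(m,0,1)[0],key=cv2.contourArea); b=cv2.minAreaRect(q); print('handle',b); P=[onz(c,*p,.028)[:2] for p in cv2.boxPoints(b)]; print(np.array(P))
"
python3 w.py .055
```

```text
eef_pos: [0.4387, 0.363, 0.0826]
contact_force: [-0.0, 1.0, 0.3]
eef_pos: [0.4387, 0.363, 0.0824]
contact_force: [-0.2, -0.5, -0.1]
finger_gap: 0.0502
eef_pos: [0.4387, 0.3142, 0.2715]
contact_force: [-0.4, 0.2, -0.8]
finger_gap: 0.0499
handle ((321.0, 267.5), (123.0, 24.0), 90.0)
[[0.429 0.323]
 [0.449 0.322]
 [0.45  0.206]
 [0.428 0.206]]
t 39.1 now [0.4384 0.3144 0.2707] th 90.0 gap 0.0498 F [-0.6  0.7 -0.3] gf 0.0
turn -0.023 rad; tool shift now-axes [-0.4894  0.0435  0.1107] after-turn [-0.4902  0.0323  0.1107]
top area 1291.0 pizza centre [ 0.4788 -0.0538] rad 0.0552 ellipse ((478.81640625, -53.666221618652344), (109.95712280273438, 110.30634307861328), 47.9328727722168)
scene area 1043.5 pizza centre [ 0.4763 -0.0543] rad 0.0571 ellipse ((477.3210144042969, -53.0869255065918), (106.38796997070312, 113.01838684082031), 152.11578369140625)
```

```bash
python3 -c "
from h import *
c=r.get_calibration('top'); i=cv2.imread('pics/mtop.png'); h=cv2.cvtColor(i,cv2.COLOR_BGR2HSV)
m=cv2.inRange(h,np.array((100,80,60)),np.array((125,255,255))); m=cv2.morphologyEx(m,cv2.MORPH_CLOSE,np.ones((15,15)));k=np.zeros_like(m);k[170:260,390:480]=m[170:260,390:480]
q=max(cv2.findContours(k,0,1)[0],key=cv2.contourArea); e=cv2.minAreaRect(q); print('kettle',cv2.contourArea(q),e,onz(c,*e[0],.06),'expected px',proj(c,[.6105,-.2887,.06]))
r.job_done(); print(r.observe()['time_s'])"
```

```text
kettle 2028.5 ((440.8179626464844, 215.10549926757812), (49.97994613647461, 54.910194396972656), 70.20112609863281) [ 0.60617751 -0.28717813  0.06      ] expected px (np.float64(441.4148525500134), np.float64(213.49823000349303))
the job is handed in; nothing more can be done
the job is handed in; nothing more can be done
```

Job handed in at about 39 s with no result returned: kettle where I set it down upright on the worktop, pizza on the stand about 3 mm off centre, turner released on its board; I viewed 12 pictures, two over the limit of 10.

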